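# Hook a saw's return spring onto its anchor post with the spring puller

### The job

Pick up the spring puller and, with its fork, draw out the loose end of the saw plate's return spring, press its eye down over the post's head by feel, with less than 15 N, and ease the load gently onto the post so that the eye catches under the head. Do not let the spring snap, and never draw the eye more than 174 mm from the spring's fixed end; then lay the puller down flat on the bench beside the plate. Keep the robot itself off the spring end, and leave the dish, spray can, tape roll and blue cover where they are.

Things in the scene. Friction and masses are not known exactly. Their poses are not given: they have to be found in the camera images.
- puller: Spring puller lying flat on the bench, 0.13 to 0.21 kg: brown wooden handle 84 long x 24 wide x 30 high; a round steel shank 8 across, rising to 40 above the underside, leads to a steel fork that points down. Origin: centre of the handle's underside. x along the tool from handle to fork, z up. The fork is 115 along x; its prong feet are level with the handle's underside.
- fork (a point): Crotch of the puller's fork: 115 along x and 13 above the puller's underside, between the two prongs. The prongs hang 13 lower than this point, are 14 apart inside, 26 over all, and 7 thick along x; the solid bridge is directly above.
- saw_plate: Grey steel plate of a cut-off saw, fixed, 210 x 100 x 12 thick, lying on the bench. Origin on the underside: it reaches from 115 behind to 95 ahead along x. x runs from the spring's fixed end towards the post, z up. Two upright lugs, 58 above the bench, hold the spring's fixed end 90 behind the origin. Low ribs 22 above the bench along the sides.
- spring_root (a point): Fixed end of the spring: the pivot between the two lugs, 47 above the bench. The spring swings about it, freely sideways and against a springy resistance up and down. The line from here to the post, seen from above, is the plate's x axis.
- spring_end: Free end fitting of the steel coil spring. Origin on the spring's axis where the coil ends; x along the spring, away from its fixed end. Along x: a bare round neck 6 across, 18 long; a round flange 24 across, 4 thick, at 18 to 22; then the eye. The puller's fork is set astride the neck from above, between coil and flange, and draws on the flange.
- neck (a point): Middle of the bare neck, on the spring's axis: 9 along x from the origin of spring_end, so 29 short of the eye's centre.
- eye (a point): Centre of the eye, a closed round ring of 5 mm wire lying in the spring's x-y plane, hole 20.5 across, 31 over all.
- post: Anchor post on the plate; fixed. Origin: foot, on the axis, 12 above the bench. A stud in a low dark boss has, from below: a collar 28 across, a waist 8 across and 7.5 high, a head 16 across, 4 thick. How far it is screwed out differs: collar top 15 to 28 above the foot, head top 11.5 above that. Hooked, the eye lies round the waist on or just above the collar, centre 6 to 7 short of the axis.
- dish: Bystander: open steel dish with screws, 110 across, 22 high. Origin: centre of its underside.
- spray_can: Bystander: spray can, 52 across, 160 high. Origin: centre of its underside.
- tape: Bystander: roll of grey tape lying flat, 84 across, 20 high. Origin: centre of its underside.
- cover: Bystander: blue U-shaped housing cover, 90 x 120 x 50 high. Origin: centre of its underside.
- spring_tilt: The steel coil, 22 across. Origin at its fixed end, x along it. Slack, the eye's centre is 118 from the origin; drawing it out takes 3.4 N plus 0.28 N per mm (about 13 N when on the post) and it must stay within 174. Left alone it stands 0.16 rad nose-up; held down drawn at the post's waist it pushes up with 3 to 6 N.
Mind the look-alikes: they are no part of the job. Several things have the shape of the puller; the one meant has the colours described above. Several things have the shape of the saw_plate; the one meant has the colours described above.

How it is judged:
By the outcome, as a careful person would: the job done as asked, in the order asked, and still so for the second after the job is handed in, with the robot touching nothing.
It also fails if it takes over 69 s, if anything falls off the work surface, if the arm or the gripper's body presses on something with over 40 N, if the wrist force passes 120 N, or if a joint passes its speed limit or range.

### The arm

A 6-joint arm with a two-finger parallel gripper is mounted at the origin on the work surface. World frame = base frame: x ahead of the robot, y to its left, z up, the work surface at z = 0. Lengths are in m, angles in rad, forces in N, time in s.
With the tool pointing down it reaches from about 0.375 to 0.9 m from the base axis. Payload 3.1 kg.
Tool frame: the origin (TCP) lies between the finger pads; the fingertips stand 11 mm ahead of it and the grasp point (between the pads) lies 8 mm behind it; z points along the fingers, y is the direction in which the jaws open and shut (so a half turn about z gives the same grasp; the last joint's range is limited). The gripper opens to 85 mm and grips with 20 to 120 N. Pads are 22 mm wide; open, the fingers measure 114 mm over their backs; the gripper's body (76 mm by 85 mm) begins 54 mm behind the grasp point. The pads swing forward as they close: fully open they stand 13 mm farther back than shut.
Start: joints at [-1.317, 0.527, 1.433, -0, 1.181, -0.178], TCP at [0.262, -0.568, 0.242] pointing down, gripper open.
Joint ranges: [-3.08, 3.08], [-0.75, 2.2], [0.22, 2.44], [-1.43, 4.57], [0, 2.65], [-2.85, 2.85]. Speed limits (rad/s): [2.79, 2.79, 3.14, 3.14, 3.14, 3.14].

### API

Orientations are given as a unit quaternion [x, y, z, w].
In Python, from station import manip gives the robot as it stands. The module is installed in compiled form; this text tells all that it offers.
- The arm moves only by the tool arm_command, never from a script. Its argument "rows" is a list of rows, each a list of 3 entries, a list of its own where there are three numbers: the shift along the world's x, y, z in mm, then the turn about the world's z in rad, then the closure, from -1 (fully open) to 1 (shut), so that 0 is half open. A call has 1 to 12 rows; each row shifts and turns the commanded pose from where the row before left it; what a row does not reach is not made up. A row lasts 1/8 s, in which the tool goes at most 62.5 mm and 10.7 degrees, less where a joint would pass 70% of its speed; a pose out of reach is approached as far as the arm can. A call with a gripper value outside its range is refused whole. The fingers move at their own pace and stop on an object; "squeeze" is the grip in N (left out, the last holds). Time passes only in rows, so rows that do not move let the fingers close. It gives the time, the measured TCP pose, the force and the opening at its end, in the units of the state.
- manip.sense(): the state, without advancing time (a new reading comes with each control period).
- manip.snapshot(name): name is "side" or "top"; returns the picture (384x512x3 uint8, blue, green, red); there is no depth.
- manip.get_calibration(name): a dict with "fovy" (degrees; the focal length in pixels is half the picture's height over the tangent of half this angle, whatever the lens; pixels are square), "cx", "cy" (the principal point, pixels), "k1" (the pictures are not rectified: a ray, as slopes to the right and down, at radius r is drawn at 1 + k1 r^2 times it, then the intrinsics apply), "R" (3x3) and "t" (3): a world point X has camera coordinates R X + t. Camera axes: x right, y down, z forward; pixel columns grow to the right and rows downward; lengths in m; the calibration is good to about 2 mm. A picture is of the moment at which its call begins. get_calibration takes no time and is no camera call.
- manip.sign_off(): hands the job in, once; it reports no verdict.
The state is a dict: "t": time; "q": joint angles; "qd": joint speeds; "tau": joint torques, N m; "tcp_pos": TCP position; "tool_rot": TCP orientation; "force": force on the tool from outside, world axes, zero at the start; "ft_torque": the same for the moment, N m; "finger_gap": opening from 0.0 (shut) to 1.0 (fully open).
Only numpy, scipy, OpenCV 4.12 (cv2) and the standard library are available. Lean on these libraries where they do the work, as an engineer would, in place of code of your own. Each camera call takes 0.05 s, during which the arm holds its last target.

## Working session

There is one attempt and no reset: what is moved stays moved. The work goes in short steps, Python scripts to look and compute and a tool call to move; the robot and the scene stay as the last step left them, time stands still between calls to the robot, and variables do not carry over. Pictures are saved under pics/ and viewed, and the job is handed in when it is done.

Besides the shell and the picture viewer there is one more tool, called by a JSON object that holds its "name" and its "arguments". arm_command: Moves the arm, as the interface text tells. Its arguments: {"type":"object","properties":{"rows":{"type":"array","items":{"type":"array"}},"squeeze":{"type":"number"}},"required":["rows"]}

```bash
mkdir -p pics; ls
cat > h.py <<'E'
from station import manip
import numpy as np, cv2
def cal(n):
    c=manip.get_calibration(n); f=192/np.tan(np.radians(c['fovy'])/2)
    return c,f
def ray(n,u,v):
    c,f=cal(n); K=np.array([[f,0,c['cx']],[0,f,c['cy']],[0,0,1.]])
    # invert radial
    xd=np.array([(u-c['cx'])/f,(v-c['cy'])/f]); x=xd.copy()
    for _ in range(50): x=xd/(1+c['k1']*(x@x))
    R=np.array(c['R']);t=np.array(c['t'])
    d=R.T@np.array([x[0],x[1],1]); return -R.T@t,d
def at(n,u,v,z):
    o,d=ray(n,u,v); return o+d*(z-o[2])/d[2]
def proj(n,X):
    c,f=cal(n); p=np.array(c['R'])@np.array(X)+np.array(c['t']); x=p[:2]/p[2]; s=1+c['k1']*(x@x)
    return np.array([c['cx'],c['cy']])+f*s*x
def tri(u1,u2):
    a,d=ray('top',*u1);b,e=ray('side',*u2)
    s=np.linalg.lstsq(np.c_[d,-e],b-a,rcond=None)[0]
    p=a+d*s[0];q=b+e*s[1]; return (p+q)/2,np.linalg.norm(p-q)
def snap(n,name):
    im=manip.snapshot(n); cv2.imwrite(f'pics/{name}.png',im); return im
def crop(im,x0,y0,x1,y1,k,name):
    cv2.imwrite(f'pics/{name}.png',cv2.resize(im[y0:y1,x0:x1],None,fx=k,fy=k,interpolation=cv2.INTER_CUBIC))
E
python3 - <<'E'
from h import *
for n in('top','side'):
    snap(n,n+'0'); c=manip.get_calibration(n); print(n,c)
print(manip.sense())
E
```

```text
pics
top {'fovy': 45.39377655945716, 'cx': 256.1499710310776, 'cy': 194.76640380105476, 'k1': 0.03508996154568355, 'R': array([[-0.02145521, -0.99972559, -0.00940349],
       [-0.99691883,  0.02210289, -0.07526156],
       [ 0.07544875,  0.00775977, -0.99711949]]), 't': array([0.03724677, 0.54257149, 1.13793013])}
side {'fovy': 50.305104391997546, 'cx': 264.3161381509388, 'cy': 193.9164509055588, 'k1': 0.0029669623936576534, 'R': array([[-0.84204944, -0.53922837,  0.01361995],
       [-0.39442483,  0.59831013, -0.69746257],
       [ 0.36794265, -0.59267001, -0.71649177]]), 't': array([0.47552475, 0.24121769, 1.027389  ])}
{'t': 0.1, 'q': array([-1.31750084e+00,  5.28351712e-01,  1.43377152e+00, -3.02590088e-05,
        1.18138846e+00, -1.78507861e-01]), 'qd': array([ 0.0002655 , -0.00245671, -0.00537768, -0.00013722, -0.0016924 ,
        0.00114484]), 'tau': array([-5.09862602e-04, -4.43304598e+01, -1.78586465e+01, -3.12680950e-04,
        3.87610809e-03,  8.32542781e-06]), 'tcp_pos': array([ 0.26142599, -0.56701847,  0.24144549]), 'tool_rot': array([ 9.76781944e-01,  2.14233782e-01, -4.98531351e-05, -9.58322494e-04]), 'force': array([-0.1494019 , -0.01060316,  0.1873617 ]), 'ft_torque': array([-0.05643143,  0.0386704 ,  0.01695787]), 'finger_gap': 1.001469077892504}
```

View pics/top0.png

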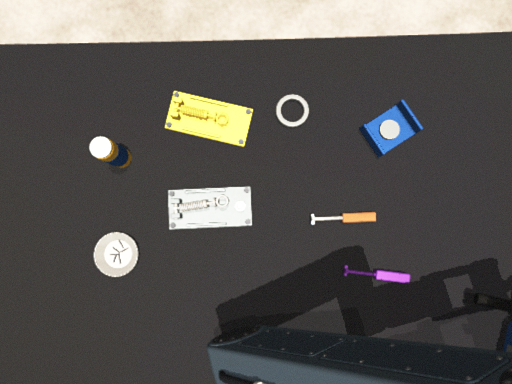

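View pics/side0.png

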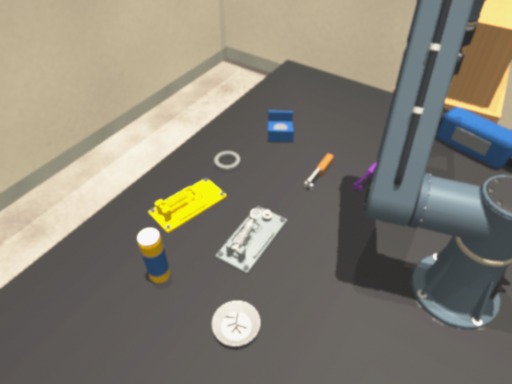

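Run:
```python
import cv2
from h import crop
t=cv2.imread('pics/top0.png');s=cv2.imread('pics/side0.png')
crop(t,160,175,270,240,7,'c1');crop(t,300,200,390,235,8,'c2');crop(s,205,195,300,275,8,'c3');crop(s,290,145,345,195,10,'c4')
```

```text
(no output)
```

View pics/c1.png

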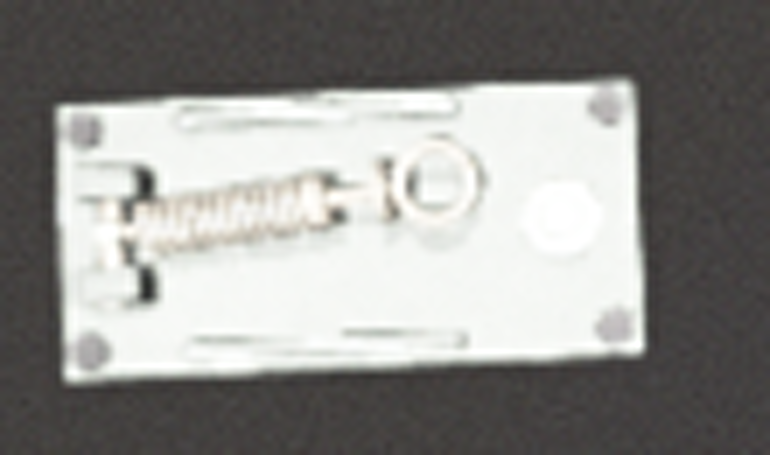

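View pics/c2.png

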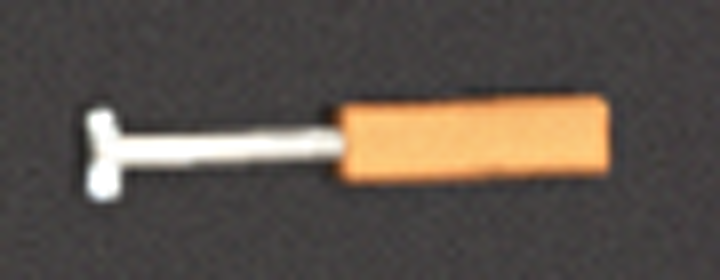

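View pics/c3.png

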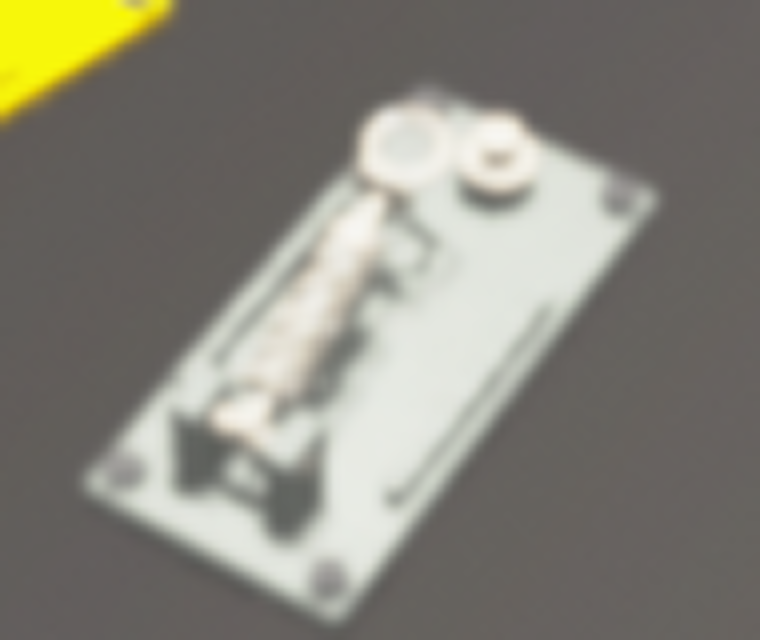

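View pics/c4.png

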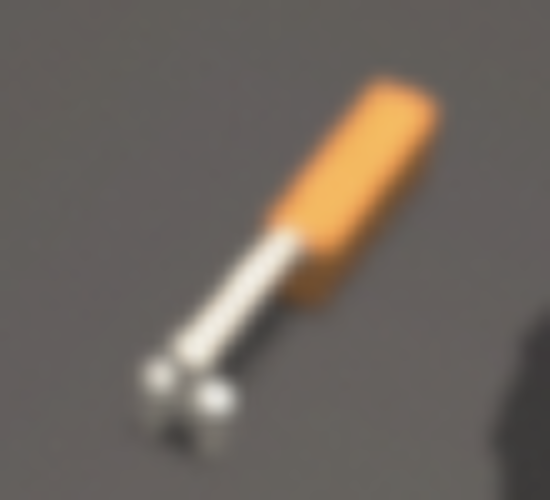

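```bash
cat >> h.py <<'E'
C={'c1':('top',160,175,7),'c2':('top',300,200,8),'c3':('side',205,195,8),'c4':('side',290,145,10)}
def px(c,u,v):
    n,x,y,k=C[c]; return x+(u+.5)/k-.5,y+(v+.5)/k-.5
E
python3 - <<'E'
from h import *
np.set_printoptions(precision=4,suppress=True)
T=[at('top',*px('c1',*p),.012) for p in [(55,103),(635,80),(645,353),(65,383)]]
S=[at('side',*px('c3',*p),.012) for p in [(660,197),(340,622),(85,482)]]
print('top corners',np.array(T)[:,:2]);print('side (TR? )',np.array(S)[:,:2])
def fit(P):
    P=np.array(P)[:,:2]; c=P.mean(0); d=(P[1]+P[2]-P[0]-P[3]);L=np.linalg.norm(d)/2;w=np.linalg.norm(P[0]+P[1]-P[2]-P[3])/2
    d/=np.linalg.norm(d); return c,d,L,w,np.arctan2(d[1],d[0])
c,d,L,w,a=fit(T);print(c,d,L,w,a)
o=c+d*.010; print('origin',o,'root',o-.09*d)
# eye, post, root tri
print('eye',tri(px('c1',437,181),px('c3',403,143)))
print('post hd',tri(px('c1',562,217),px('c3',497,155)))
print('root',tri(px('c1',108,232),px('c3',243,415)))
e=tri(px('c1',437,181),px('c3',403,143))[0]
p=tri(px('c1',562,217),px('c3',497,155))[0]
for z in (.04,.046,.052):
  print(z,at('top',*px('c1',562,217),z),at('side',*px('c3',497,155),z))
# puller handle top corners z=.03
H=[at('top',*px('c2',*q),.030) for q in [(342,104),(607,97),(609,172),(344,183)]]
c,d2,L,w,a2=fit(H);print('handle',c,d2,L,w,a2)
print('fork top', at('top',*px('c2',101,154),.036), at('side',*px('c4',188,385),.036))
HS=[at('side',*px('c4',*q),.030) for q in [(272,222),(385,78),(440,105),(325,255)]]
print(np.array(HS)[:,:2],fit(HS))
E
```

```text
top corners [[0.5629 0.251 ]
 [0.5666 0.0399]
 [0.4675 0.0383]
 [0.4613 0.2481]]
side (TR? ) [[0.4639 0.0373]
 [0.4589 0.247 ]
 [0.5598 0.2481]]
[0.5146 0.1443] [ 0.0235 -0.9997] 0.21047960136789404 0.10041822603789292 -1.5472457531952053
origin [0.5148 0.1343] root [0.5127 0.2243]
eye (array([0.5274, 0.1078, 0.0681]), np.float64(0.0007167931198808008))
post hd (array([0.5157, 0.0663, 0.03  ]), np.float64(0.0015143559341493033))
root (array([0.5125, 0.2236, 0.0559]), np.float64(0.0017451862351275744))
0.04 [0.5158 0.0662 0.04  ] [0.5104 0.0735 0.04  ]
0.046 [0.5155 0.0659 0.046 ] [0.5077 0.078  0.046 ]
0.052 [0.5152 0.0657 0.052 ] [0.5049 0.0826 0.052 ]
handle [ 0.4817 -0.2289] [ 0.0131 -0.9999] 0.08193511417977671 0.02388918659370814 -1.5576833988135972
fork top [ 0.4793 -0.1122  0.036 ] [ 0.4736 -0.1039  0.036 ]
[[ 0.4891 -0.1899]
 [ 0.4909 -0.2737]
 [ 0.4697 -0.2714]
 [ 0.468  -0.1853]] (array([ 0.4794, -0.2301]), array([ 0.0204, -0.9998]), np.float64(0.08493094035652375), np.float64(0.021466911221999976), np.float64(-1.5504177516033362))
```

Run:
```python
import cv2,numpy as np
s=cv2.imread('pics/side0.png');t=cv2.imread('pics/top0.png')
def g(im,x0,y0,x1,y1,k):
    c=im[y0:y1,x0:x1].astype(float); c=255*(c/255)**4
    return cv2.resize(c.astype(np.uint8),None,fx=k,fy=k,interpolation=cv2.INTER_NEAREST)
a=g(s,245,200,285,230,12); b=g(t,212,192,252,222,12)
cv2.imwrite('pics/pp.png',np.vstack([a,b])[:,:]) if 0 else cv2.imwrite('pics/pp.png',cv2.resize(np.hstack([a,b]),(800,300)))
print(s[205:225,258:276,1])
```

```text
[[112 110 103  98  96  94  94  94  94  94  95  94  94  94  94  94  94  94]
 [135 131 120 112 104  99  96  94  95  94  95  95  94  94  94  94  94  95]
 [158 150 143 141 135 121 108 101  99  99  98  95  95  94  95  94  95  95]
 [189 175 166 176 179 164 145 133 129 127 121 109  98  95  94  94  95  96]
 [219 210 198 206 213 205 195 190 191 190 179 153 118  98  95  95  96  96]
 [225 227 224 223 223 223 226 231 235 235 231 210 155 113 100  97  96  96]
 [224 231 235 231 228 230 236 242 244 244 243 233 194 151 122 106 100  97]
 [224 232 238 235 234 238 240 241 243 244 242 237 224 205 168 140 123 109]
 [226 234 240 237 237 241 239 231 229 230 229 231 236 232 211 187 167 143]
 [232 238 240 236 237 242 237 214 191 190 200 223 238 238 226 217 208 189]
 [238 240 237 230 231 238 236 217 193 191 209 230 240 238 229 224 223 218]
 [239 236 229 219 214 224 232 228 225 226 231 237 237 231 226 226 227 226]
 [233 229 223 212 187 187 208 221 228 231 231 227 218 213 220 227 228 228]
 [225 226 224 212 173 146 153 173 190 199 195 182 171 187 216 225 228 227]
 [226 228 226 215 177 137 119 120 129 135 135 138 156 190 218 226 228 227]
 [227 229 228 221 199 167 142 126 119 124 133 152 182 210 222 227 227 227]
 [227 229 229 226 220 207 190 174 164 170 179 194 212 221 226 228 228 228]
 [220 227 229 229 228 224 220 214 209 213 216 220 225 227 228 229 229 228]
 [203 219 226 229 229 229 228 226 225 226 227 228 229 229 229 229 228 228]
 [182 201 219 227 229 230 230 229 229 229 230 230 230 230 229 229 229 228]]
```

View pics/pp.png

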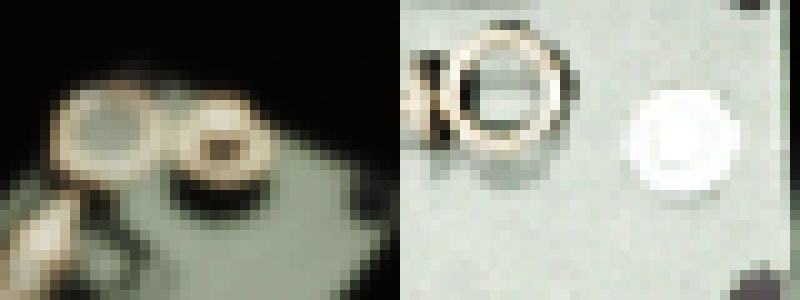

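Run:
```python
from h import *
np.set_printoptions(precision=2,suppress=True)
X=.516
for z in (.027,.030,.035,.040,.045,.050,.052): print(z,proj('side',[X,.0664,z]),proj('top',[X,.0664,z]))
print(px('c1',562,217))
o,d=ray('side',268,214); print(d/np.linalg.norm(d))
```

```text
0.027 [266.29 214.6 ] [240.   205.78]
0.03 [266.31 213.89] [239.95 205.72]
0.035 [266.34 212.72] [239.86 205.61]
0.04 [266.37 211.54] [239.77 205.51]
0.045 [266.4  210.35] [239.68 205.4 ]
0.05 [266.43 209.15] [239.59 205.3 ]
0.052 [266.44 208.67] [239.55 205.26]
(239.85714285714286, 205.57142857142858)
[ 0.34 -0.57 -0.75]
```

{"name": "arm_command", "arguments": {"rows": [[[22,35.3,-10],0.1154,-1],[[22,35.3,-10],0.1154,-1],[[22,35.3,-10],0.1154,-1],[[22,35.3,-10],0.1154,-1],[[22,35.3,-10],0.1154,-1],[[22,35.3,-10],0.1154,-1],[[22,35.3,-10],0.1154,-1],[[22,35.3,-10],0.1154,-1],[[22,35.3,-10],0.1154,-1],[[22,35.3,-10],0.1154,-1],[[0,0,-20],0,-1],[[0,0,0],0,-1]], "squeeze": 100}}

```text
t: 1.6
tcp_pos: [0.4808, -0.2133, 0.121]
tool_rot: [0.701, 0.713, -0.0, -0.002]
force: [0.7, -0.5, -0.3]
finger_gap: 1.001
```

Run:
```python
from h import *
print({k:manip.sense()[k] for k in('t','tcp_pos','tool_rot','force')})
t=snap('top','t1');crop(t,290,180,400,250,7,'t1c')
```

```text
{'t': 1.6, 'tcp_pos': array([ 0.48076467, -0.21329378,  0.12098502]), 'tool_rot': array([ 7.01341105e-01,  7.12823114e-01, -3.35011260e-04, -1.93623337e-03]), 'force': array([ 0.69543962, -0.46309964, -0.31942782])}
```

View pics/t1c.png

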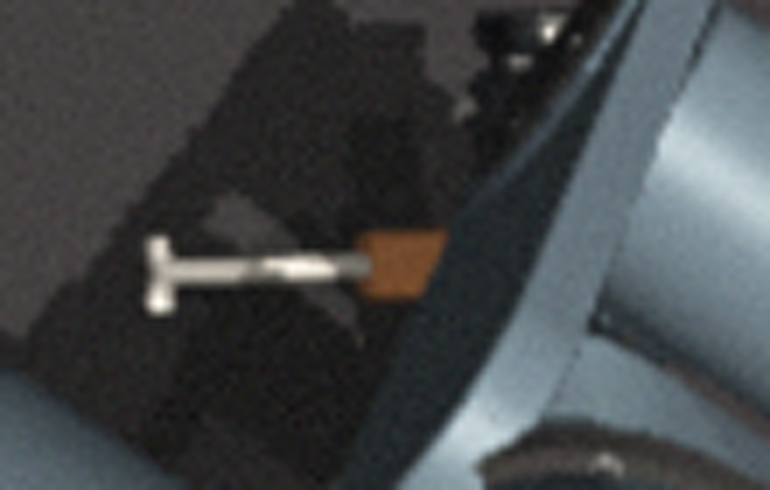

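{"name": "arm_command", "arguments": {"rows": [[[0,0,-35],0,-1],[[0,0,-35],0,-1],[[0,0,-20],0,-1],[[0,0,-10],0,-1],[[0,0,-5],0,-1],[[0,0,0],0,-1],[[0,0,0],0,1],[[0,0,0],0,1],[[0,0,0],0,1],[[0,0,0],0,1],[[0,0,0],0,1],[[0,0,0],0,1]], "squeeze": 100}}

```text
t: 3.15
tcp_pos: [0.4817, -0.2146, 0.0179]
tool_rot: [0.702, 0.712, 0.0, 0.0]
force: [-0.7, 0.2, 5.5]
finger_gap: 0.262
```

{"name": "arm_command", "arguments": {"rows": [[[0,0,0],0,1],[[0,0,10],0,1],[[0,0,40],0,1],[[0,0,40],0,1],[[0,0,20],0,1],[[0,0,0],0,1],[[0,0,0],0,1]]}}

```text
t: 4.03
tcp_pos: [0.481, -0.2142, 0.1267]
tool_rot: [0.702, 0.712, -0.0, -0.001]
force: [-0.8, 0.4, -1.4]
finger_gap: 0.258
```

Run:
```python
from h import *
s=manip.sense();print({k:s[k] for k in('t','tcp_pos','tool_rot','force','ft_torque','finger_gap')})
t=snap('top','t2');crop(t,290,180,400,250,7,'t2c')
t=snap('side','s2');crop(t,280,120,390,210,7,'s2c')
```

```text
{'t': 4.025, 'tcp_pos': array([ 0.48098158, -0.21415709,  0.1266929 ]), 'tool_rot': array([ 7.01790681e-01,  7.12382798e-01, -1.08730297e-04, -7.59166548e-04]), 'force': array([-0.75015299,  0.35100205, -1.42806689]), 'ft_torque': array([ 0.07469147, -0.02173945,  0.01537288]), 'finger_gap': 0.25814001058723474}
```

View pics/t2c.png

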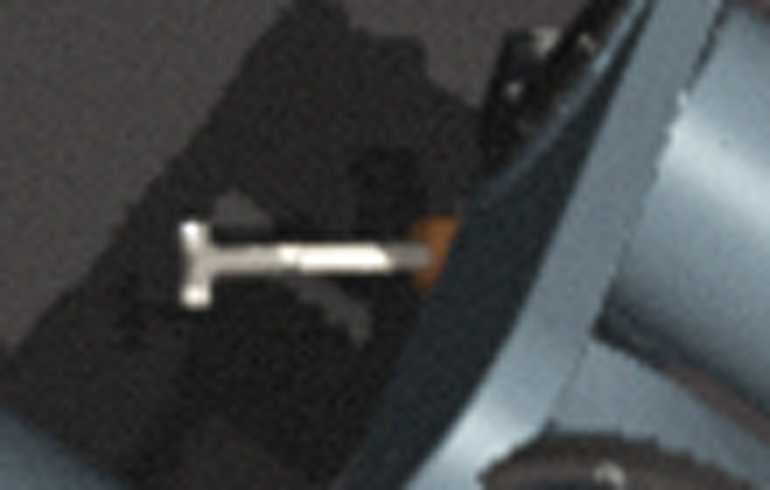

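View pics/s2c.png

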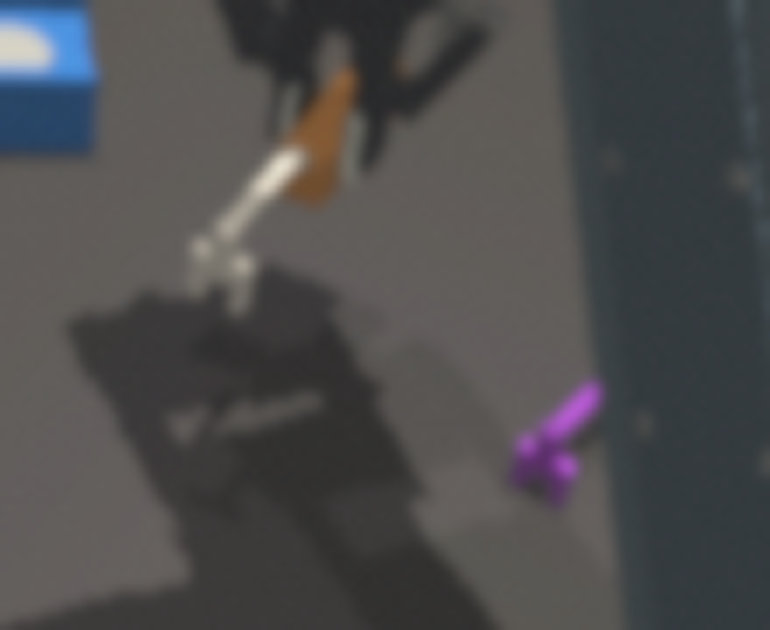

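```bash
cat >> h.py <<'E'
C.update({'t2':('top',290,180,7),'s2':('side',280,120,7)})
E
python3 - <<'E'
from h import *
np.set_printoptions(precision=4,suppress=True)
print(tri(px('t2',196,264),px('s2',222,257)))
# prong tops
print(tri(px('t2',193,230),px('s2',203,245)),tri(px('t2',197,298),px('s2',242,267)))
print(at('top',*px('t2',196,264),.145),at('top',*px('t2',196,264),.130))
E
```

```text
(array([ 0.48  , -0.1139,  0.1321]), np.float64(0.0012348371686340585))
(array([ 0.49  , -0.1134,  0.1343]), np.float64(0.0033045959368262177)) (array([ 0.4697, -0.1136,  0.1317]), np.float64(0.0002569483177868059))
[ 0.4802 -0.112   0.145 ] [ 0.4806 -0.1139  0.13  ]
```

Run:
```python
from h import *
np.set_printoptions(precision=4,suppress=True)
print(tri(px('c2',101,154),px('c4',188,385)))
print(tri(px('c2',102,122),px('c4',158,376)),tri(px('c2',103,183),px('c4',215,398)))
# current shank end at handle: 
print(tri(px('t2',425,255),px('s2',297,157)),tri(px('c2',340,143),px('c4',288,235)))
s=np.load if 0 else None
```

```text
(array([ 0.4788, -0.1137,  0.0254]), np.float64(0.0017123233305648712))
(array([ 0.4891, -0.1145,  0.0231]), np.float64(0.0011282088942017351)) (array([ 0.4697, -0.1142,  0.0243]), np.float64(0.0018756725854128665))
(array([ 0.4821, -0.1869,  0.1348]), np.float64(0.0005488902879020619)) (array([ 0.4815, -0.1868,  0.0306]), np.float64(0.0005683975750908203))
```

Run:
```python
from h import *
np.set_printoptions(precision=4,suppress=True)
print(at('top',*px('c1',358,190),.0615),at('top',*px('c1',387,188),.063),at('top',*px('c1',332,194),.059),at('top',*px('c1',437,181),.066))
```

```text
[0.5257 0.136  0.0615] [0.526  0.1257 0.063 ] [0.5246 0.1453 0.059 ] [0.5279 0.1081 0.066 ]
```

{"name": "arm_command", "arguments": {"rows": [[[5.7,31.2,0],0.001,1],[[5.7,31.2,0],0.001,1],[[5.7,31.2,0],0.001,1],[[5.7,31.2,0],0.001,1],[[5.7,31.2,0],0.001,1],[[5.7,31.2,0],0.001,1],[[5.7,31.2,0],0.001,1],[[6,31.5,0],0.002,1],[[0,0,0],0,1],[[0,0,-10],0,1],[[0,0,0],0,1],[[0,0,0],0,1]]}}

```text
t: 5.62
tcp_pos: [0.5273, 0.0344, 0.1169]
tool_rot: [0.699, 0.715, -0.0, -0.0]
force: [0.5, -0.5, -1.0]
finger_gap: 0.258
```

```bash
cat >> h.py <<'E'
def st():
    s=manip.sense(); np.set_printoptions(precision=4,suppress=True)
    q=s['tool_rot']; print('t',s['t'],'p',s['tcp_pos'],'yaw',2*np.arctan2(q[1],q[0]),'f',s['force'],'m',s['ft_torque'],'gap',s['finger_gap'])
def both(n):
    t=snap('top','t'+n);s=snap('side','s'+n)
    a=cv2.resize(t[170:240,160:275],None,fx=6.9,fy=6.9,interpolation=cv2.INTER_CUBIC)
    b=cv2.resize(s[165:275,200:310],None,fx=5.4,fy=5.4,interpolation=cv2.INTER_CUBIC)
    cv2.imwrite(f'pics/tc{n}.png',a);cv2.imwrite(f'pics/sc{n}.png',b)
    C['T']=('top',160,170,6.9);C['S']=('side',200,165,5.4)
C['T']=('top',160,170,6.9);C['S']=('side',200,165,5.4)
E
python3 - <<'E'
from h import *
st();both('3')
E
```

```text
t 5.625 p [0.5273 0.0344 0.1169] yaw 1.5933376601353937 f [ 0.4825 -0.5065 -0.9662] m [ 0.0412 -0.0098  0.0179] gap 0.25771335662043243
```

View pics/tc3.png

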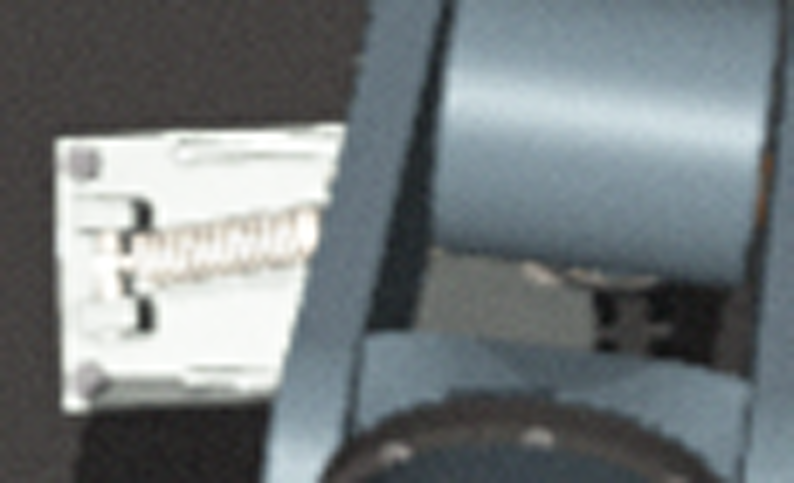

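View pics/sc3.png

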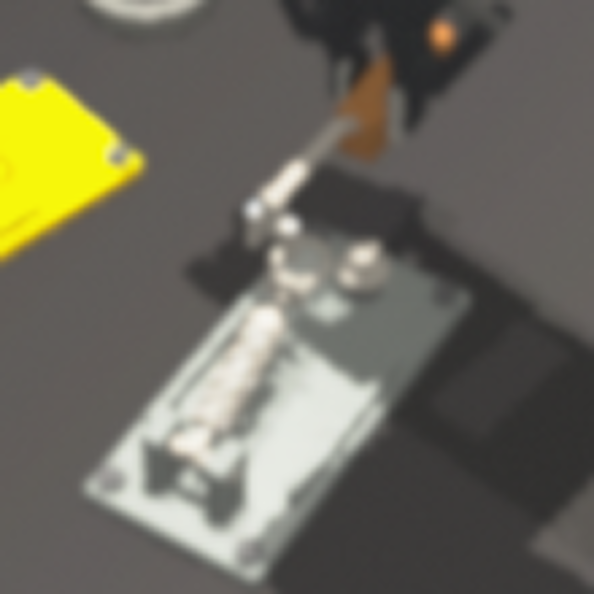

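Run:
```python
from h import *
s=cv2.imread('pics/ss3.png') if 0 else cv2.imread('pics/s3.png')
crop(s,240,195,290,230,15,'p3')
```

```text
(no output)
```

View pics/p3.png

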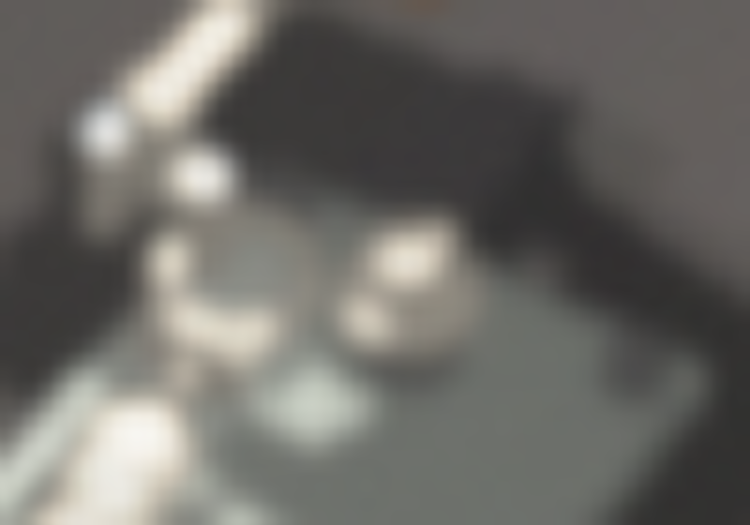

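{"name": "arm_command", "arguments": {"rows": [[[0,1.5,-15],0,1],[[0,0,-15],0,1],[[0,0,-5],0,1],[[0,0,0],0,1],[[0,0,0],0,1]]}}

```text
t: 6.35
tcp_pos: [0.5277, 0.0368, 0.0824]
tool_rot: [0.699, 0.716, 0.0, 0.0]
force: [-0.4, 0.2, -0.8]
finger_gap: 0.258
```

Run:
```python
from h import *
st();s=snap('side','s4');crop(s,225,190,285,235,12,'s4c')
```

```text
t 6.35 p [0.5277 0.0368 0.0824] yaw 1.594981383197059 f [-0.387   0.1541 -0.8448] m [-0.0104  0.0415  0.0246] gap 0.2578219700829242
```

View pics/s4c.png

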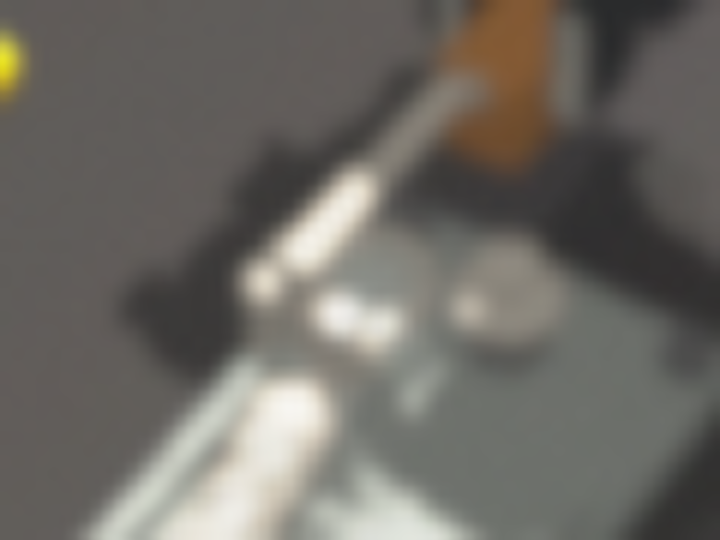

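Run:
```python
from h import *
np.set_printoptions(precision=4,suppress=True)
C['s4']=('side',225,190,12)
print(px('s4',300,298),at('side',*px('s4',300,298),.089), 'pred',[.5277-.0021,.0368+.1003])
print('bias check earlier', at('side',*px('s2',222,257),.1327))
print('neck pred',proj('side',[.525,.136,.0615]),'coil end',proj('side',[.524,.145,.06]),'flange',proj('side',[.5262,.1257,.063]),'fork crotch',proj('side',[.5256,.1371,.078]),'eye',proj('side',[.5279,.1081,.066]))
```

```text
(249.54166666666666, 214.375) [0.5249 0.1366 0.089 ] pred [0.5256, 0.1371]
bias check earlier [ 0.4791 -0.1135  0.1327]
neck pred [249.7461 221.0132] coil end [248.1736 223.6858] flange [251.513  218.0264] fork crotch [249.2517 217.1361] eye [254.5988 212.9371]
```

{"name": "arm_command", "arguments": {"rows": [[[0,0,-5],0,1],[[0,0,-4],0,1],[[0,0,-2],0,1],[[0,0,0],0,1],[[0,0,0],0,1]]}}

```text
t: 7.02
tcp_pos: [0.5276, 0.0368, 0.0713]
tool_rot: [0.699, 0.716, 0.0, 0.0]
force: [0.2, 0.3, -0.9]
finger_gap: 0.259
```

Run:
```python
from h import *
st();s=snap('side','s5');crop(s,225,190,285,235,12,'s5c')
```

```text
t 7.025 p [0.5276 0.0368 0.0713] yaw 1.5947475560455457 f [ 0.2269  0.3076 -0.9356] m [ 0.0217 -0.0075  0.0143] gap 0.2589000003014834
```

View pics/s5c.png

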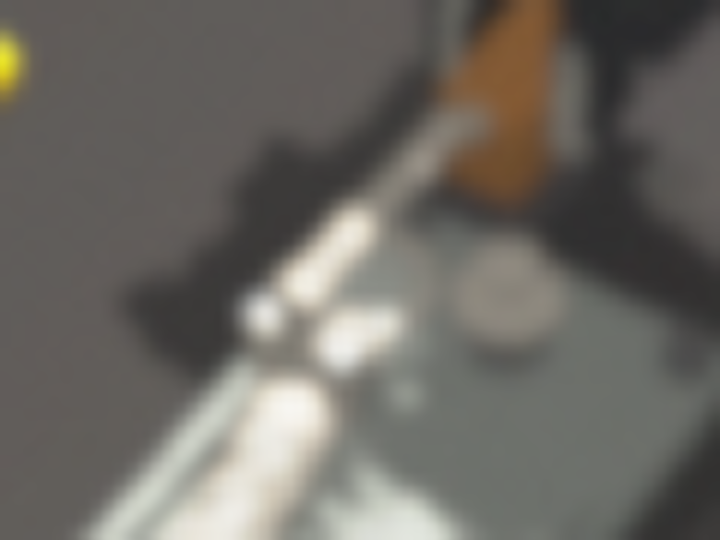

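{"name": "arm_command", "arguments": {"rows": [[[-4,0,-1],0,1],[[-4,0,-1],0,1],[[-3,0,0],0,1],[[-2,0,0],0,1],[[-1,0,0],0,1],[[-0.8,0,0],0,1],[[0,0,0],0,1],[[0,0,0],0,1]]}}

```text
t: 8.07
tcp_pos: [0.5127, 0.0368, 0.0693]
tool_rot: [0.699, 0.716, -0.0, -0.0]
force: [-0.4, -0.2, -1.4]
finger_gap: 0.259
```

Run:
```python
from h import *
st();s=snap('side','s6');crop(s,225,190,285,235,12,'s6c')
```

```text
t 8.075 p [0.5127 0.0368 0.0693] yaw 1.5948377628888626 f [-0.3631 -0.1519 -1.4044] m [-0.0257  0.0345  0.0239] gap 0.2593164561421959
```

View pics/s6c.png

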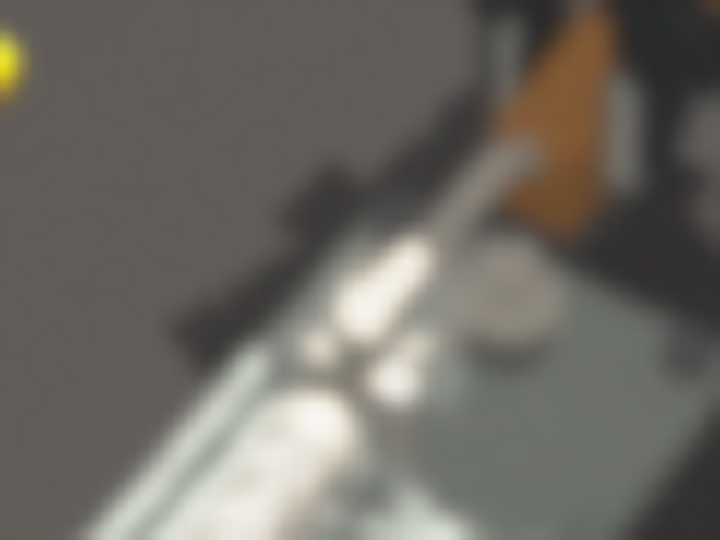

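{"name": "arm_command", "arguments": {"rows": [[[0.1,-4,0.5],0,1],[[0.1,-4,0.5],0,1],[[0.1,-4,0.5],0,1],[[0.1,-4,0.5],0,1],[[0.1,-4,0],0,1],[[0.1,-4,0],0,1],[[0.1,-4,0],0,1],[[0.1,-4,0],0,1],[[0.1,-4,0],0,1],[[0.1,-4,0],0,1],[[0,0,0],0,1],[[0,0,0],0,1]]}}

```text
t: 9.62
tcp_pos: [0.5116, -0.0008, 0.0707]
tool_rot: [0.699, 0.715, -0.0, -0.003]
force: [-0.4, 13.1, -3.7]
finger_gap: 0.258
```

Run:
```python
from h import *
st();s=snap('side','s7');crop(s,235,190,295,235,12,'s7c')
```

```text
t 9.625 p [ 0.5116 -0.0008  0.0707] yaw 1.5931347738378265 f [-0.4036 13.1476 -3.7319] m [ 1.7316 -0.0321 -0.0667] gap 0.2581255574566478
```

View pics/s7c.png

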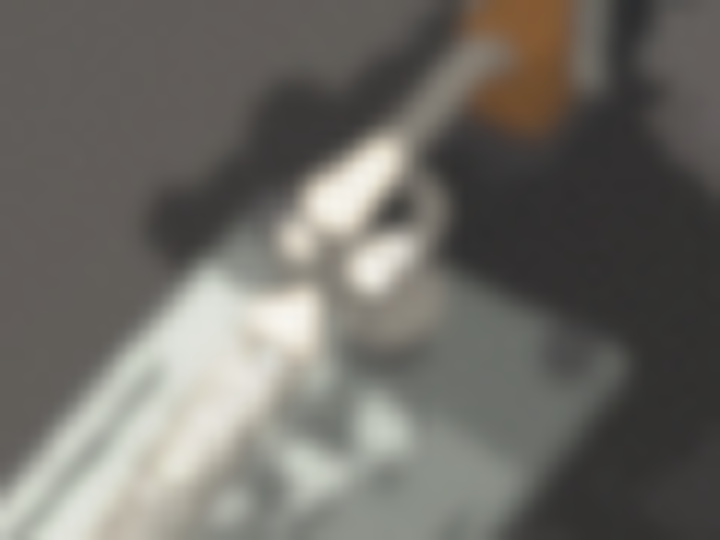

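{"name": "arm_command", "arguments": {"rows": [[[0,-3,0],0,1],[[0.1,-3,0],0,1],[[0.1,-3,0],0,1],[[0,0,0],0,1],[[0,0,0],0,1]]}}

```text
t: 10.3
tcp_pos: [0.5113, -0.0091, 0.0705]
tool_rot: [0.699, 0.715, -0.0, -0.004]
force: [0.4, 15.0, -3.2]
finger_gap: 0.263
```

```bash
cat >> h.py <<'E'
def ring(n,c,pitch,r,N=72):
    # plate-frame circle: spring x dir d tilted
    d=np.array([.0235*np.cos(pitch),-.9997*np.cos(pitch),np.sin(pitch)]); l=np.array([.9997,.0235,0])
    return np.array([proj(n,np.array(c)+r*(np.cos(a)*d+np.sin(a)*l)) for a in np.linspace(0,2*np.pi,N)])
def ov(im,x0,y0,x1,y1,k,polys,name):
    a=cv2.resize(im[y0:y1,x0:x1],None,fx=k,fy=k,interpolation=cv2.INTER_CUBIC); b=a.copy()
    for p,c in polys:
        cv2.polylines(b,[np.round(((p-[x0,y0]+.5)*k-.5)).astype(np.int32)],False,c,1,cv2.LINE_AA)
    cv2.imwrite(f'pics/{name}.png',np.hstack([a,b]))
E
python3 - <<'E'
from h import *
st();s=snap('side','s8')
e=[.516,.0664,.068]
ov(s,240,190,285,230,9,[(ring('side',e,.13,.01025),(0,0,255)),(ring('side',e,.13,.0155),(0,255,0)),(ring('side',[.516,.0664,.0385],0,.008),(255,0,0)),(ring('side',[.516,.0664,.027],0,.014),(255,0,0))],'o8')
E
```

```text
t 10.3 p [ 0.5113 -0.0091  0.0705] yaw 1.5928541061116808 f [ 0.3756 14.9917 -3.2017] m [ 2.0665 -0.0349  0.0001] gap 0.2628217637188437
```

View pics/o8.png

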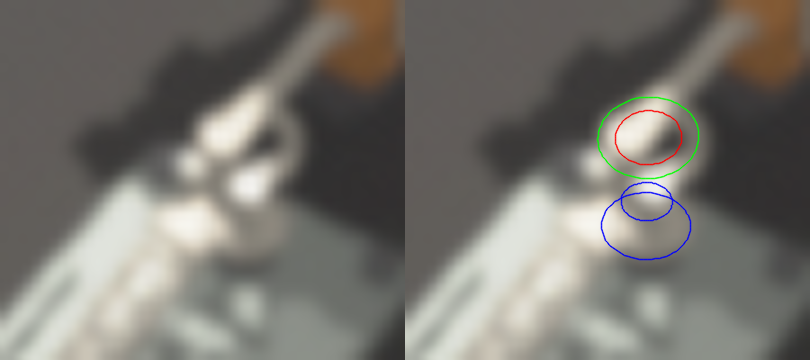

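{"name": "arm_command", "arguments": {"rows": [[[0,0,-3],0,1],[[0,0,-3],0,1],[[0,0,-3],0,1],[[0,0,-3],0,1],[[0,0,-3],0,1],[[0,0,0],0,1]]}}

```text
t: 11.1
tcp_pos: [0.5116, -0.0092, 0.0558]
tool_rot: [0.699, 0.715, 0.0, -0.003]
force: [-0.6, 14.5, 0.4]
finger_gap: 0.26
```

Run:
```python
from h import *
st();s=snap('side','s9')
e=[.516,.0664,.052]
ov(s,240,190,285,230,9,[(ring('side',e,.03,.01025),(0,0,255)),(ring('side',e,.03,.0155),(0,255,0)),(ring('side',[.516,.0664,.0385],0,.008),(255,0,0)),(ring('side',[.516,.0664,.027],0,.014),(255,0,0))],'o9')
```

```text
t 11.1 p [ 0.5116 -0.0092  0.0558] yaw 1.592639950239173 f [-0.59   14.5251  0.3744] m [ 2.4355  0.0002 -0.0011] gap 0.2600032721248253
```

View pics/o9.png

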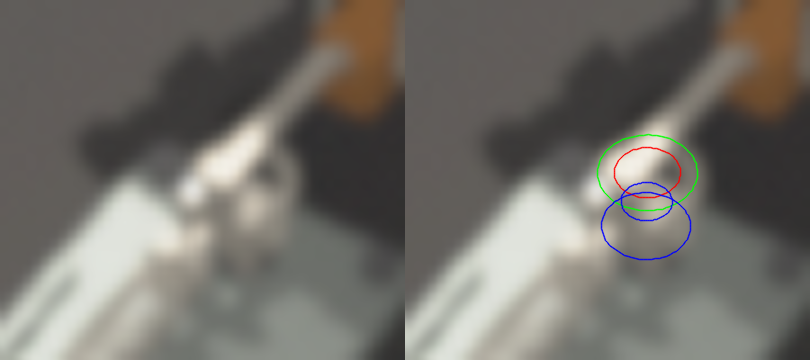

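{"name": "arm_command", "arguments": {"rows": [[[0,0,-2],0,1],[[0,0,-2],0,1],[[0,0,-2],0,1],[[0,0,0],0,1]]}}

```text
t: 11.65
tcp_pos: [0.5117, -0.0092, 0.0501]
tool_rot: [0.699, 0.715, 0.0, -0.003]
force: [-0.3, 13.5, 1.2]
finger_gap: 0.257
```

{"name": "arm_command", "arguments": {"rows": [[[0,0,-1],0,1],[[0,0,-1],0,1],[[0,0,0],0,1]]}}

```text
t: 12.02
tcp_pos: [0.5116, -0.0092, 0.0483]
tool_rot: [0.699, 0.715, 0.0, -0.003]
force: [-0.6, 14.0, 2.3]
finger_gap: 0.258
```

{"name": "arm_command", "arguments": {"rows": [[[0,0,-1],0,1],[[0,0,-1],0,1],[[0,0,0],0,1]]}}

```text
t: 12.4
tcp_pos: [0.5116, -0.0092, 0.0463]
tool_rot: [0.699, 0.715, 0.0, -0.003]
force: [-1.0, 13.4, 3.5]
finger_gap: 0.256
```

Run:
```python
from h import *
st();s=snap('side','s10')
e=[.516,.0664,.042]
ov(s,240,190,285,230,9,[(ring('side',e,-.03,.01025),(0,0,255)),(ring('side',e,-.03,.0155),(0,255,0)),(ring('side',[.516,.0664,.0385],0,.008),(255,0,0)),(ring('side',[.516,.0664,.027],0,.014),(255,0,0))],'o10')
```

```text
t 12.4 p [ 0.5116 -0.0092  0.0463] yaw 1.5929536297362632 f [-0.9782 13.4416  3.4867] m [2.8564 0.098  0.1208] gap 0.25595233190899025
```

View pics/o10.png

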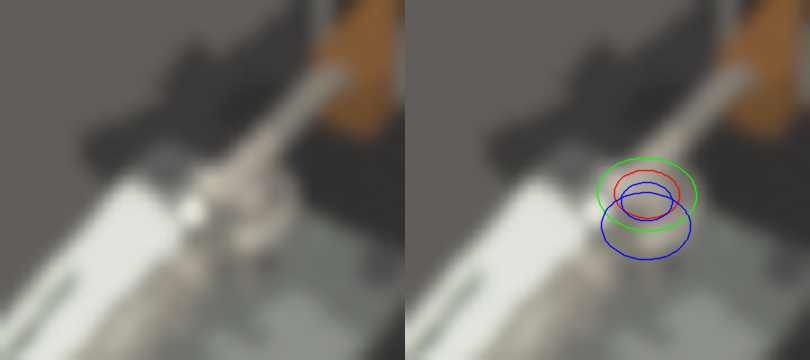

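{"name": "arm_command", "arguments": {"rows": [[[0,0,-1],0,1],[[0,0,0],0,1],[[0,0,0],0,1]]}}

```text
t: 12.82
tcp_pos: [0.5116, -0.0092, 0.0454]
tool_rot: [0.699, 0.715, 0.0, -0.003]
force: [-0.4, 13.5, 3.0]
finger_gap: 0.257
```

{"name": "arm_command", "arguments": {"rows": [[[0,0,-1],0,1],[[0,0,0],0,1],[[0,0,0],0,1]]}}

```text
t: 13.2
tcp_pos: [0.5116, -0.0092, 0.0444]
tool_rot: [0.699, 0.715, 0.0, -0.003]
force: [0.2, 13.8, 3.8]
finger_gap: 0.257
```

{"name": "arm_command", "arguments": {"rows": [[[0,0,-1],0,1],[[0,0,0],0,1],[[0,0,0],0,1]]}}

```text
t: 13.58
tcp_pos: [0.5115, -0.0092, 0.0435]
tool_rot: [0.699, 0.715, 0.0, -0.003]
force: [-1.4, 14.0, 4.1]
finger_gap: 0.256
```

Run:
```python
from h import *
st();s=snap('side','s11')
ov(s,240,190,285,230,9,[],'o11')
```

```text
t 13.575 p [ 0.5115 -0.0092  0.0435] yaw 1.593017228026806 f [-1.3616 13.9721  4.0898] m [2.9593 0.0885 0.1602] gap 0.2558455824486353
```

View pics/o11.png

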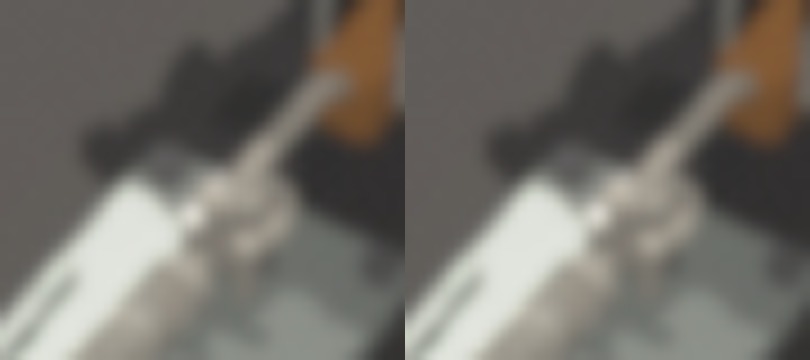

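{"name": "arm_command", "arguments": {"rows": [[[0,0,-1],0,1],[[0,0,0],0,1],[[0,0,0],0,1]]}}

```text
t: 14.0
tcp_pos: [0.5116, -0.0092, 0.0425]
tool_rot: [0.699, 0.715, 0.0, -0.003]
force: [-0.8, 13.7, 4.9]
finger_gap: 0.258
```

{"name": "arm_command", "arguments": {"rows": [[[0,0,-1],0,1],[[0,0,0],0,1],[[0,0,0],0,1]]}}

```text
t: 14.38
tcp_pos: [0.5115, -0.0092, 0.0415]
tool_rot: [0.699, 0.715, 0.0, -0.003]
force: [-0.3, 14.1, 3.4]
finger_gap: 0.258
```

{"name": "arm_command", "arguments": {"rows": [[[0,0,-1],0,1],[[0,0,0],0,1],[[0,0,0],0,1]]}}

```text
t: 14.75
tcp_pos: [0.5116, -0.0092, 0.0406]
tool_rot: [0.699, 0.715, 0.0, -0.003]
force: [-1.6, 13.0, 4.4]
finger_gap: 0.26
```

{"name": "arm_command", "arguments": {"rows": [[[0,0,-1],0,1],[[0,0,0],0,1],[[0,0,0],0,1]]}}

```text
t: 15.12
tcp_pos: [0.5116, -0.0092, 0.0399]
tool_rot: [0.699, 0.715, 0.0, -0.003]
force: [-1.4, 12.6, 7.7]
finger_gap: 0.263
```

{"name": "arm_command", "arguments": {"rows": [[[0,0,-1],0,1],[[0,0,0],0,1],[[0,0,0],0,1]]}}

```text
t: 15.5
tcp_pos: [0.5117, -0.0093, 0.0386]
tool_rot: [0.699, 0.715, 0.0, -0.003]
force: [-2.6, 13.5, 3.9]
finger_gap: 0.261
```

Run:
```python
from h import *
st();s=snap('side','s12')
e=[.516,.0664,.031]
def cyl(z0,r): return ring('side',[.516,.0664,z0],0,r)
ov(s,240,190,285,230,9,[(ring('side',e,-.1,.01025),(0,0,255)),(ring('side',e,-.1,.0155),(0,255,0)),(cyl(.0385,.008),(255,0,0))],'o12')
```

```text
t 15.5 p [ 0.5117 -0.0093  0.0386] yaw 1.59306429594525 f [-2.6049 13.4973  3.9486] m [2.9825 0.1243 0.152 ] gap 0.2611481093346641
```

View pics/o12.png

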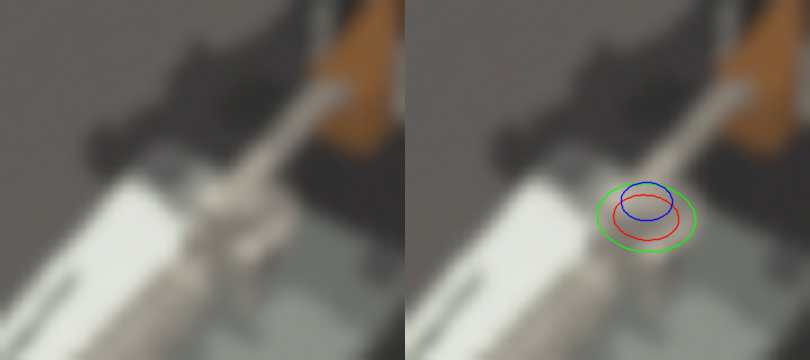

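{"name": "arm_command", "arguments": {"rows": [[[0,0,-1],0,1],[[0,0,0],0,1],[[0,0,0],0,1]]}}

```text
t: 15.92
tcp_pos: [0.5117, -0.0093, 0.038]
tool_rot: [0.699, 0.715, 0.0, -0.003]
force: [-1.7, 12.7, 7.9]
finger_gap: 0.261
```

{"name": "arm_command", "arguments": {"rows": [[[0,0,-1],0,1],[[0,0,0],0,1],[[0,0,0],0,1]]}}

```text
t: 16.3
tcp_pos: [0.5118, -0.0094, 0.0368]
tool_rot: [0.699, 0.715, 0.0, -0.003]
force: [-1.4, 13.4, 5.4]
finger_gap: 0.256
```

{"name": "arm_command", "arguments": {"rows": [[[0,1,0],0,1],[[0,1,0],0,1],[[0,1,0],0,1],[[0,1,0],0,1],[[0,0,0],0,1]], "squeeze": 120}}

```text
t: 16.92
tcp_pos: [0.512, -0.0057, 0.0369]
tool_rot: [0.699, 0.715, 0.0, -0.003]
force: [-1.6, 12.3, 5.0]
finger_gap: 0.253
```

{"name": "arm_command", "arguments": {"rows": [[[0,1,0],0,1],[[0,1,0],0,1],[[0,0,0],0,1]]}}

```text
t: 17.3
tcp_pos: [0.5123, -0.0045, 0.037]
tool_rot: [0.699, 0.715, -0.0, -0.002]
force: [-1.9, 8.7, 6.8]
finger_gap: 0.258
```

{"name": "arm_command", "arguments": {"rows": [[[0,1,0],0,1],[[0,0,0],0,1]]}}

```text
t: 17.55
tcp_pos: [0.5124, -0.0042, 0.037]
tool_rot: [0.698, 0.716, -0.0, -0.002]
force: [-2.2, 5.4, 7.1]
finger_gap: 0.255
```

Run:
```python
from h import *
st();s=snap('side','s13')
ov(s,240,190,285,230,9,[],'o13')
```

```text
t 17.55 p [ 0.5124 -0.0042  0.037 ] yaw 1.5950334710783374 f [-2.1578  5.3905  7.0979] m [1.8011 0.317  0.2254] gap 0.2551546307457653
```

View pics/o13.png

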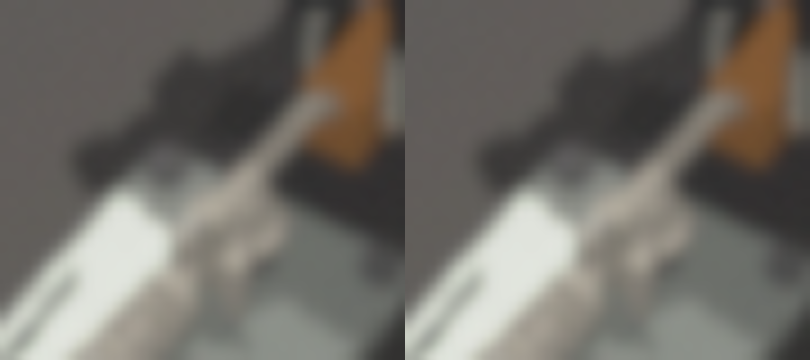

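{"name": "arm_command", "arguments": {"rows": [[[0,1,0],0,1],[[0,0,0],0,1]]}}

```text
t: 17.85
tcp_pos: [0.5125, -0.004, 0.0371]
tool_rot: [0.698, 0.716, -0.001, -0.001]
force: [-2.9, 1.2, 7.4]
finger_gap: 0.255
```

{"name": "arm_command", "arguments": {"rows": [[[0,1,0],0,1],[[0,0,0],0,1]]}}

```text
t: 18.1
tcp_pos: [0.5127, -0.0038, 0.0372]
tool_rot: [0.698, 0.716, -0.001, -0.001]
force: [-3.6, -1.3, 7.7]
finger_gap: 0.252
```

{"name": "arm_command", "arguments": {"rows": [[[0,1,0],0,1],[[0,0,0],0,1]]}}

```text
t: 18.35
tcp_pos: [0.513, -0.0035, 0.0373]
tool_rot: [0.698, 0.716, -0.001, -0.0]
force: [-3.6, -3.0, 7.1]
finger_gap: 0.256
```

Run:
```python
from h import *
st()
```

```text
t 18.35 p [ 0.513  -0.0035  0.0373] yaw 1.5969890522415298 f [-3.6472 -3.019   7.1148] m [0.2418 0.5809 0.3881] gap 0.25634300705501606
```

{"name": "arm_command", "arguments": {"rows": [[[0,0,1],0,1],[[0,0,0],0,1],[[0,0,0],0,1]]}}

```text
t: 18.73
tcp_pos: [0.5135, -0.0031, 0.0377]
tool_rot: [0.698, 0.716, -0.001, 0.0]
force: [-3.3, -4.9, 5.8]
finger_gap: 0.253
```

{"name": "arm_command", "arguments": {"rows": [[[0,0,1],0,1],[[0,0,0],0,1],[[0,0,0],0,1]]}}

```text
t: 19.1
tcp_pos: [0.5142, -0.0025, 0.0383]
tool_rot: [0.699, 0.716, 0.0, 0.0]
force: [-1.9, -3.6, 3.5]
finger_gap: 0.256
```

{"name": "arm_command", "arguments": {"rows": [[[0,0,1],0,1],[[0,0,0],0,1],[[0,0,0],0,1]]}}

```text
t: 19.48
tcp_pos: [0.5143, -0.0021, 0.0392]
tool_rot: [0.699, 0.715, 0.0, 0.0]
force: [-0.0, -1.1, 0.5]
finger_gap: 0.252
```

Run:
```python
from h import *
st();s=snap('side','s14')
e=[.516,.0729,.031]
ov(s,240,190,285,230,9,[(ring('side',e,-.1,.01025),(0,0,255)),(ring('side',e,-.1,.0155),(0,255,0)),(ring('side',[.516,.0664,.0385],0,.008),(255,0,0))],'o14')
```

```text
t 19.475 p [ 0.5143 -0.0021  0.0392] yaw 1.594370098106495 f [-0.0382 -1.0937  0.5379] m [ 0.0017 -0.0375 -0.0411] gap 0.2518241804320854
```

View pics/o14.png

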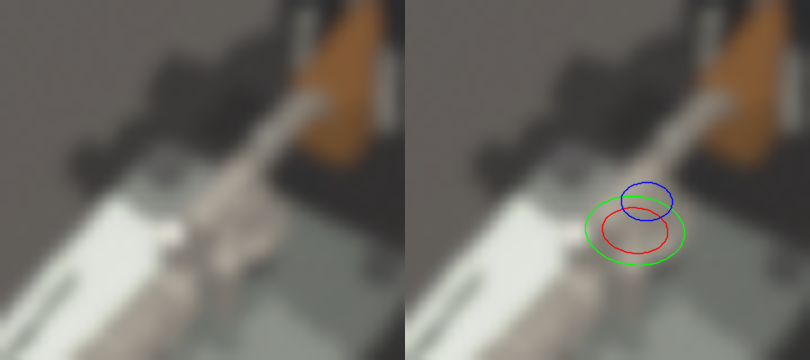

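{"name": "arm_command", "arguments": {"rows": [[[0,1,0.5],0,1],[[0,1,0.5],0,1],[[0,0,1],0,1],[[0,0,2],0,1],[[0,0,3],0,1],[[0,0,0],0,1],[[0,0,0],0,1]]}}

```text
t: 20.4
tcp_pos: [0.5139, -0.0002, 0.0464]
tool_rot: [0.699, 0.716, 0.0, 0.0]
force: [-1.1, 0.7, -0.9]
finger_gap: 0.254
```

Run:
```python
from h import *
st();s=snap('side','s15')
ov(s,240,190,285,230,9,[],'o15')
```

```text
t 20.4 p [ 0.5139 -0.0002  0.0464] yaw 1.5947371616524277 f [-1.0654  0.7224 -0.9003] m [0.0009 0.015  0.027 ] gap 0.2541812569211293
```

View pics/o15.png

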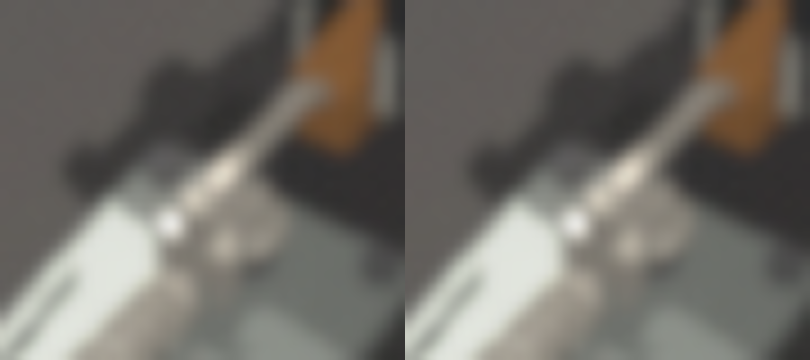

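{"name": "arm_command", "arguments": {"rows": [[[0,0,3],0,1],[[0,0,4],0,1],[[0,0,6],0,1],[[0,0,10],0,1],[[0,0,15],0,1],[[0,0,20],0,1],[[0,0,15],0,1],[[0,0,0],0,1]]}}

```text
t: 21.45
tcp_pos: [0.5148, -0.0004, 0.1209]
tool_rot: [0.699, 0.716, 0.001, 0.002]
force: [0.9, -0.2, -1.4]
finger_gap: 0.25
```

Run:
```python
from h import *
st();s=snap('side','s16')
e=[.516,.0729,.031]
ov(s,235,185,290,240,7,[(ring('side',e,-.1,.01025),(0,0,255)),(ring('side',e,-.1,.0155),(0,255,0)),(ring('side',[.516,.0664,.0385],0,.008),(255,0,0))],'o16')
```

```text
t 21.45 p [ 0.5148 -0.0004  0.1209] yaw 1.5949161848761544 f [ 0.9063 -0.2146 -1.4135] m [ 0.0037 -0.0214  0.0061] gap 0.2499550346842401
```

View pics/o16.png

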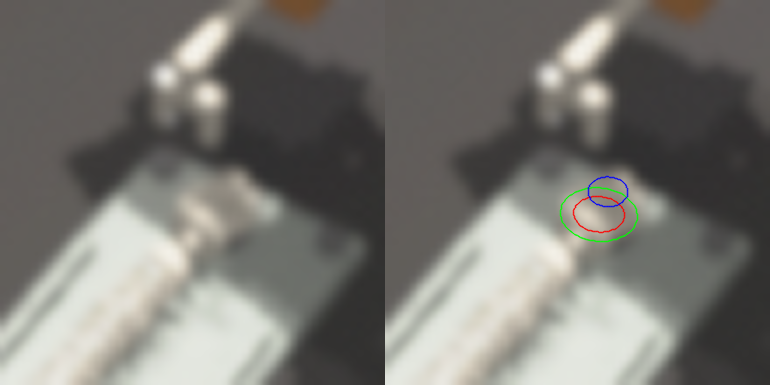

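View pics/s16.png

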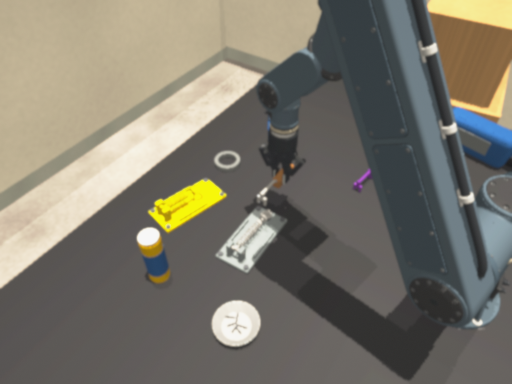

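Run:
```python
from h import *
np.set_printoptions(precision=4,suppress=True)
C['o']=('side',235,185,7)
u=px('o',187,87);print(u)
for z in (.024,.03,.036): print(z,proj('side',[.5127,.0999,.1209-.0175+z]))
print('ref earlier s2', px('s2',222,257),proj('side',[.4800,-.1139,.1267-.0175+.024]))
```

```text
(261.2857142857143, 197.0)
0.024 [261.1204 197.7196]
0.03 [261.1389 196.1226]
0.036 [261.1576 194.5126]
ref earlier s2 (311.2857142857143, 156.28571428571428) [311.108  155.9624]
```

{"name": "arm_command", "arguments": {"rows": [[[-18,6.5,0],0,1],[[-18,6.5,0],0,1],[[-18,6.5,0],0,1],[[-18,6.5,0],0,1],[[-18,6.5,0],0,1],[[-18,6.5,0],0,1],[[0,0,-20],0,1],[[0,0,-30],0,1],[[0,0,-25],0,1],[[0,0,-15],0,1],[[0,0,0],0,1],[[0,0,0],0,1]]}}

```text
t: 23.0
tcp_pos: [0.4059, 0.0388, 0.0294]
tool_rot: [0.699, 0.716, -0.0, -0.0]
force: [-0.6, 0.2, -0.6]
finger_gap: 0.255
```

Run:
```python
from h import *
st();s=snap('side','s17');snap('top','t17')
```

```text
t 23.0 p [0.4059 0.0388 0.0294] yaw 1.594836548149258 f [-0.6163  0.1616 -0.6249] m [ 0.0288 -0.0158  0.019 ] gap 0.2554435330387099
```

View pics/s17.png

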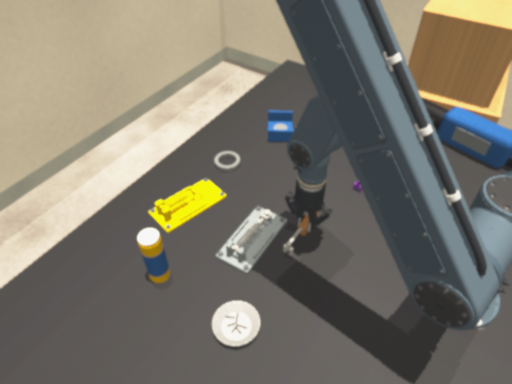

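View pics/t17.png

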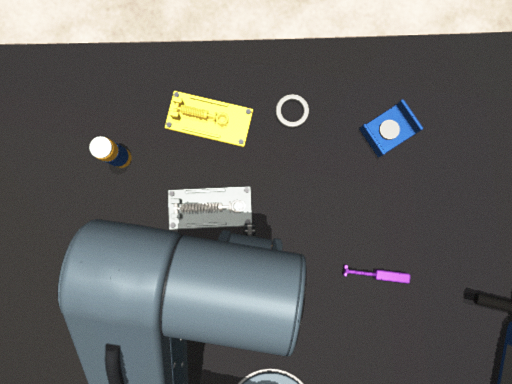

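{"name": "arm_command", "arguments": {"rows": [[[0,0,-6],0,1],[[0,0,-3],0,1],[[0,0,-1],0,1],[[0,0,0],0,1],[[0,0,-1],0,1],[[0,0,-1],0,1],[[0,0,0],0,1]], "squeeze": 25}}

```text
t: 23.98
tcp_pos: [0.406, 0.0391, 0.0189]
tool_rot: [0.698, 0.716, 0.001, 0.001]
force: [-0.1, 4.1, 20.0]
finger_gap: 0.254
```

{"name": "arm_command", "arguments": {"rows": [[[0,0,0.5],0,1],[[0,0,0.5],0,0.3],[[0,0,0],0,0.2],[[0,0,0],0,0.1],[[0,0,0],0,0],[[0,0,0],0,0],[[0,0,0],0,0],[[0,0,0],0,0]]}}

```text
t: 24.98
tcp_pos: [0.4059, 0.0388, 0.0183]
tool_rot: [0.699, 0.716, -0.0, -0.0]
force: [-0.1, -0.3, -1.4]
finger_gap: 0.497
```

Run:
```python
from h import *
st();s=snap('side','s18');crop(s,265,185,345,255,9,'s18c')
```

```text
t 24.975 p [0.4059 0.0388 0.0183] yaw 1.594818708157312 f [-0.0686 -0.2773 -1.3994] m [-0.022   0.021   0.0167] gap 0.497276241547953
```

View pics/s18c.png

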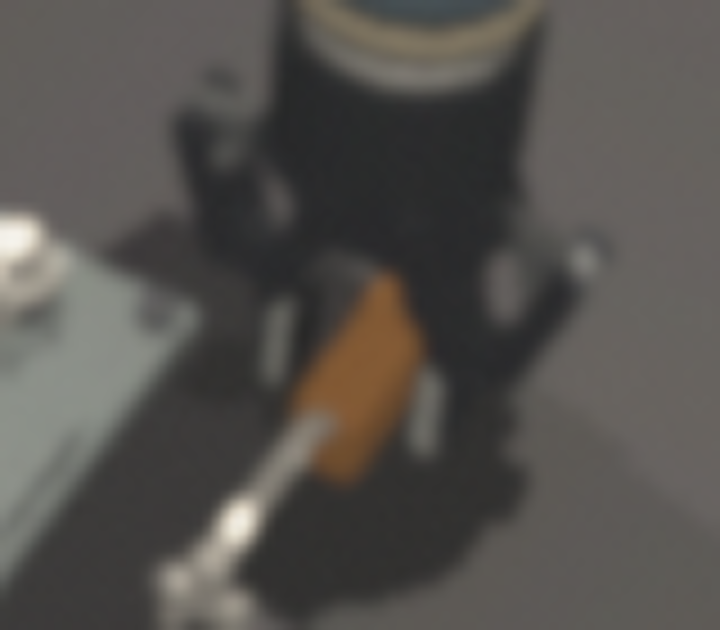

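Released and lying on the bench. I'll retreat straight up, then swing clear toward −y.

{"name": "arm_command", "arguments": {"rows": [[[0,0,5],0,0],[[0,0,15],0,0],[[0,0,40],0,0],[[0,0,50],0,0],[[0,0,50],0,0],[[0,-50,30],0,0],[[0,-60,10],0,0],[[0,-60,0],0,0],[[0,-60,0],0,0],[[0,-60,0],0,0],[[0,-60,0],0,0],[[0,-30,0],0,0]]}}

```text
t: 26.52
tcp_pos: [0.4055, -0.3445, 0.2186]
tool_rot: [0.7, 0.715, -0.0, 0.001]
force: [-0.5, 0.6, -0.1]
finger_gap: 0.498
```

Run:
```python
from h import *
st();both('19')
s=cv2.imread('pics/s19.png');crop(s,225,195,325,265,8,'f19')
```

```text
t 26.525 p [ 0.4055 -0.3445  0.2186] yaw 1.5920284722870242 f [-0.5379  0.5858 -0.0611] m [ 0.0367  0.0121 -0.0153] gap 0.4984211451768141
```

View pics/t19.png

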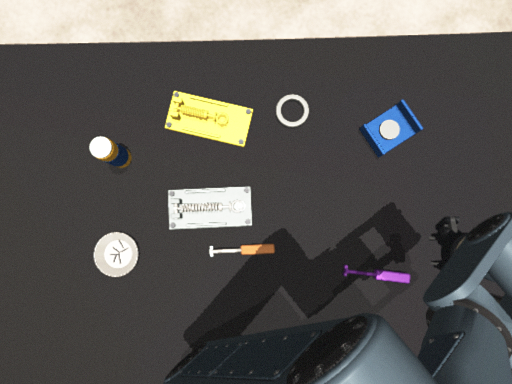

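View pics/tc19.png

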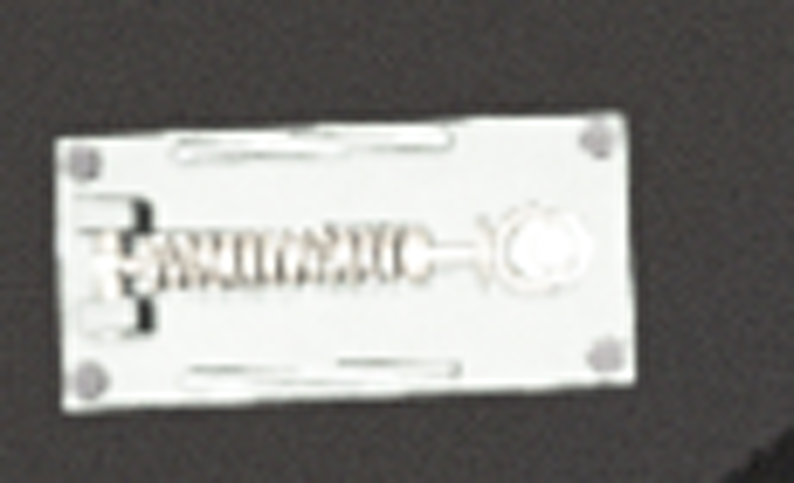

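View pics/f19.png

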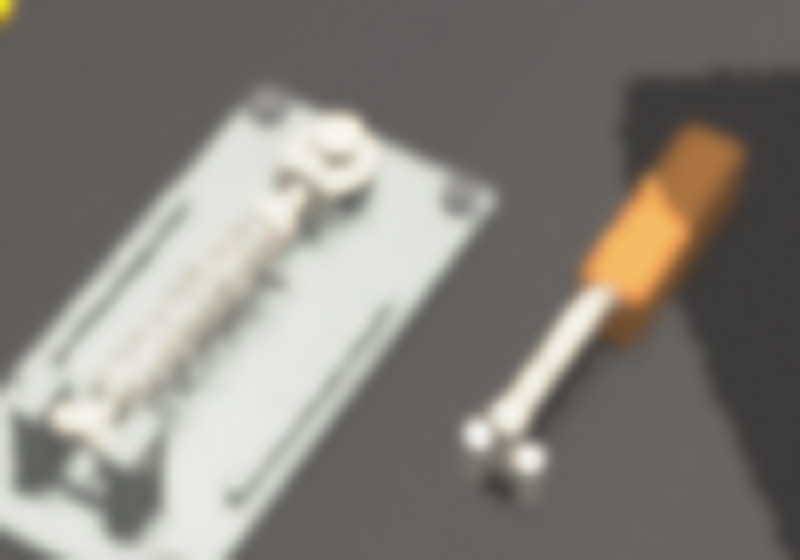

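```bash
python3 -c "
from station import manip
print(manip.sign_off())"
```

```text
the job is handed in; nothing more can be done
None
```

The spring's eye is hooked under the post's head, the puller lies flat on the bench beside the plate, and the job is handed in at about 26.5 s.

- **Drawing out:** I gripped the brown-handled puller and set its fork astride the neck. I drew the eye to roughly 158–160 mm from the fixed end (limit 174), judged from tool position and force rather than measured directly.
- **Pressing down:** Force rose smoothly until the eye met the collar, at the height I expected. The highest press I read was about 8 N (limit 15).
- **Easing off:** The pull fell from 12 N to zero within about 2 mm. The upward push then dropped from 7 N to nothing over 2 mm of lift, so the post had taken the load.
- **Final pictures:** The stretched spring lies straight along the plate, with the eye round the post and its centre about 5 mm short of the axis. The expected figure is 6–7 mm, which is within what the pictures can resolve. The puller lies along the plate's long side, the bystanders look unmoved, and the robot is touching nothing.

- **Tool pitch:** The puller pitched about 0.035 rad in the grip while pressing on the collar. It settled flat when released.
- **Contact while laying down:** Setting the puller on the bench gave a brief 20 N reading at the wrist.
- **Camera limits:** The arm hid the hooking from the top camera, so I relied on force and the side view for that step.

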